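Run a fingertip down a row of cell clips

ROBOT

A 7-joint arm with a two-finger parallel gripper is mounted at the origin on the work surface. World frame = base frame: x ahead of the robot, y to its left, z up, the work surface at z = 0. Lengths are in m, angles in rad, forces in N, time in s.
With the tool pointing down it reaches from about 0.425 to 0.825 m from the base axis. Payload 3.6 kg.
Tool frame: the origin (TCP) lies where the fingers leave the gripper's body, on its centre line; the fingertips stand 73 mm ahead of it and the grasp point (between the pads) lies 54 mm ahead of it; x points along the fingers, y is the direction in which the jaws open and shut, and the axes are right-handed (so a half turn about x gives the same grasp; the last joint's range is limited). The gripper opens to 85 mm and grips with 20 to 120 N. Pads are 22 mm wide; open, the fingers measure 114 mm over their backs; the gripper's body (76 mm by 85 mm) begins 54 mm behind the grasp point. The pads swing forward as they close: fully open they stand 13 mm farther back than shut.
Start: joints at [-1.373, 0.615, -0.013, 1.423, 0.008, 1.103, -0.04], TCP at [0.144, 0.634, 0.304] pointing down, gripper open.
Joint ranges: [-3.12, 3.12], [-0.3, 2.06], [-1.34, 1.32], [0.26, 2.42], [-1.36, 4.5], [0.01, 1.98], [-2.84, 2.84]. Speed limits (rad/s): [2.79, 2.79, 3.14, 3.14, 3.14, 3.14, 3.14].

INTERFACE

Orientations are given as a unit quaternion [x, y, z, w].
In Python, from station import arm, snapshot, camera_info, ticket gives the robot as it stands. Calls block until the motion is done:
- arm.movep(position, orientation): joint-space move of the TCP to a pose.
- arm.line_to(position, velocity=0.15, ori=None): straight line of the TCP; ori=None keeps the orientation; velocity is the mean speed in m/s.
- arm.move_j(angles): joint-space move.
- arm.move_gripper(opening, effort=None): opening from 0.0 (shut) to 1.0 (fully open); effort is the grip in N (None keeps the last); returns when the fingers have stopped.
- arm.pause(seconds).
- arm.ik(position, orientation): joint angles nearest the present ones, or None.
- snapshot(name): name is "scene" or "top" or "wrist"; returns the picture (384x512x3 uint8, blue, green, red); there is no depth.
- camera_info(name): a dict with "fx", "fy", "cx", "cy" (pixels), "dist_coeffs" ([k1, k2, p1, p2, k3] as OpenCV has them; the pictures are not rectified), "R" (3x3) and "t" (3): a world point X has camera coordinates R X + t; the wrist camera has in their place "T_tool_cam" (4x4, takes a point from camera to tool coordinates, whose origin is the TCP and whose axes are the tool frame's). Camera axes: x right, y down, z forward; pixel columns grow to the right and rows downward; lengths in m; the calibration is good to about 2 mm. A picture is of the moment at which its call begins: read the wrist's pose just before it. camera_info takes no time and is no camera call.
A pose or a line that the arm cannot do raises arm.MotionError and nothing moves.
- ticket.finish_job(): hands the job in, once; it reports no verdict.
Readings, each from a call of its own:
- arm.read_time(): time.
- arm.read_joint_positions(): joint angles.
- arm.read_dq(): joint speeds.
- arm.read_effort(): joint torques, N m.
- arm.read_tool_pos(): TCP position.
- arm.read_eef_rot(): TCP orientation.
- arm.read_ft_force(): force on the tool from outside, world axes, zero at the start.
- arm.read_wrist_torque(): the same for the moment, N m.
- arm.read_opening(): opening from 0.0 (shut) to 1.0 (fully open).
Only numpy, scipy, OpenCV 4.12 (cv2) and the standard library are available. Lean on these libraries where they do the work, as an engineer would, in place of code of your own. Each camera call takes 0.05 s, during which the arm holds its last target.

TASK

Close the row of five steel clips on the cell test tray by running your shut fingertips along it from the starting end (the end with the longer bare land, which the clips fold away from), laying each clip down flat over its cell one after the other in order. Go lightly, do not press hard on the tray or its clips, take nothing out of the tray, and leave the torch, the spare cell and the reflector standing nearby alone. Finish with the hand clear.

Things in the scene. Friction and masses are not known exactly. Their poses are not given: they have to be found in the camera images.
- tray: Grey cell tray screwed to the bench: plate 84 x 290 x 6 mm with five cradles in a row. Origin on the bench top, z up, x across the row, y along it, the way the clips fold down. Plate spans y -155 to +135 mm. Cradles 1 to 5 at x 0, y -88, -44, 0, 44, 88 mm. Starting end: the longer bare land, y -155 to -117 mm, beside clip1. Cells and ridges stay below z 32 mm, hinge posts (x +-19 mm) below 37.5.
- clip1 (a joint): Steel clip 1 from the starting end: flat plate 30 mm wide (tray x), 36 long, 3 thick, hinged along tray x at tray y -108, z 36 mm. Angle 0: flat over its cell, reaching from the hinge to tray +y (top face z 37.5 mm, hinge rod top 39); 1.57: upright; stop at 1.85, leaning to the starting end. No spring: hinge friction (0.008 N m) keeps it where it is left.
- clip2 (a joint): Steel clip 2 from the starting end: flat plate 30 mm wide (tray x), 36 long, 3 thick, hinged along tray x at tray y -64, z 36 mm. Angle 0: flat over its cell, reaching from the hinge to tray +y (top face z 37.5 mm, hinge rod top 39); 1.57: upright; stop at 1.85, leaning to the starting end. No spring: hinge friction (0.008 N m) keeps it where it is left.
- clip3 (a joint): Steel clip 3 from the starting end: flat plate 30 mm wide (tray x), 36 long, 3 thick, hinged along tray x at tray y -20, z 36 mm. Angle 0: flat over its cell, reaching from the hinge to tray +y (top face z 37.5 mm, hinge rod top 39); 1.57: upright; stop at 1.85, leaning to the starting end. No spring: hinge friction (0.008 N m) keeps it where it is left.
- clip4 (a joint): Steel clip 4 from the starting end: flat plate 30 mm wide (tray x), 36 long, 3 thick, hinged along tray x at tray y 24, z 36 mm. Angle 0: flat over its cell, reaching from the hinge to tray +y (top face z 37.5 mm, hinge rod top 39); 1.57: upright; stop at 1.85, leaning to the starting end. No spring: hinge friction (0.008 N m) keeps it where it is left.
- clip5 (a joint): Steel clip 5 from the starting end: flat plate 30 mm wide (tray x), 36 long, 3 thick, hinged along tray x at tray y 68, z 36 mm. Angle 0: flat over its cell, reaching from the hinge to tray +y (top face z 37.5 mm, hinge rod top 39); 1.57: upright; stop at 1.85, leaning to the starting end. No spring: hinge friction (0.008 N m) keeps it where it is left.
- cell1_mid (a point): Centre of the loose dry cell lying in cradle 1 under clip 1: dark jacket, steel ends, 26 mm diameter, 50 mm long, axis along tray x (its own x), centre 19 mm above the bench. To be left lying.
- cell2_mid (a point): Centre of the loose dry cell lying in cradle 2 under clip 2: dark jacket, steel ends, 26 mm diameter, 50 mm long, axis along tray x (its own x), centre 19 mm above the bench. To be left lying.
- cell3_mid (a point): Centre of the loose dry cell lying in cradle 3 under clip 3: dark jacket, steel ends, 26 mm diameter, 50 mm long, axis along tray x (its own x), centre 19 mm above the bench. To be left lying.
- cell4_mid (a point): Centre of the loose dry cell lying in cradle 4 under clip 4: dark jacket, steel ends, 26 mm diameter, 50 mm long, axis along tray x (its own x), centre 19 mm above the bench. To be left lying.
- cell5_mid (a point): Centre of the loose dry cell lying in cradle 5 under clip 5: dark jacket, steel ends, 26 mm diameter, 50 mm long, axis along tray x (its own x), centre 19 mm above the bench. To be left lying.
- torch_mid (a point): Bystander: white hand torch standing on its steel head, 50 mm diameter at the head, 130 mm tall; point at mid height (65 mm). Leave alone.
- spare_mid (a point): Bystander: spare dry cell standing upright, 26 mm diameter, 50 mm tall; point at mid height (25 mm). Leave alone.
- reflector: Bystander: small aluminium reflector bowl, 52 mm rim diameter, 28 mm tall, origin at the centre of its underside. Leave alone.

How it is judged:
On the way, in this order (a step that is already met when the one before it is completed fails the run):
1. clip 1 is laid over (below 0.6 rad) while clip 2 still stands (value of joint clip1 below 0.6 rad and value of joint clip2 above 0.6 rad), for 0.05 s.
2. clip 2 is laid over (below 0.6 rad) while clip 3 still stands (value of joint clip2 below 0.6 rad and value of joint clip3 above 0.6 rad), for 0.05 s.
3. clip 3 is laid over (below 0.6 rad) while clip 4 still stands (value of joint clip3 below 0.6 rad and value of joint clip4 above 0.6 rad), for 0.05 s.
4. clip 4 is laid over (below 0.6 rad) while clip 5 still stands (value of joint clip4 below 0.6 rad and value of joint clip5 above 0.6 rad), for 0.05 s.
5. clip 5 is laid over (below 0.6 rad) (value of joint clip5 below 0.6 rad), for 0.05 s.
At the end, for the whole second after the job is handed in: All five clips lie folded over their cells (each within 0.25 rad, about 14 degrees, of flat) and are at rest; every cell is still in its cradle (within 10 mm of its start) and the torch, spare cell and reflector are within 20 mm of where they stood (value of joint each of clip1, clip2, clip3, clip4, clip5 below 0.25 rad and velocity of joint each of clip1, clip2, clip3, clip4, clip5 below 0.05 rad/s and distance of each of cell1_mid, cell2_mid, cell3_mid, cell4_mid, cell5_mid from where it was at the start of the episode below 0.01 m and distance of each of torch_mid, spare_mid, reflector from where it was at the start of the episode below 0.02 m); the robot touches nothing.
It fails at once if the tray or a clip is pressed hard (over 40 N) (contact force between any of the fingers, the arm and tray above 40 N).
It fails at once if a cell is lifted, carried or pushed out of its cradle (moved over 10 mm) (distance of any of cell1_mid, cell2_mid, cell3_mid, cell4_mid, cell5_mid from where it was at the start of the episode above 0.01 m).
It fails at once if the torch is lifted, knocked over or pushed more than 20 mm (distance of torch_mid from where it was at the start of the episode above 0.02 m or angle between torch_mid's own z axis and vertical above 0.4 rad).
It fails at once if the spare cell is lifted, knocked over or pushed more than 20 mm (distance of spare_mid from where it was at the start of the episode above 0.02 m or angle between spare_mid's own z axis and vertical above 0.4 rad).
It fails at once if the reflector is lifted, knocked over or pushed more than 20 mm (distance of reflector from where it was at the start of the episode above 0.02 m or angle between reflector's own z axis and vertical above 0.4 rad).
It also fails if it takes over 48 s, if anything falls off the work surface, if the arm or the gripper's body presses on something with over 40 N, if the wrist force passes 120 N, or if a joint passes its speed limit or range.

## Working session

There is one attempt and no reset: what is moved stays moved. The work goes in short steps, each a Python script; the robot and the scene stay as the last script left them, time stands still between calls to the robot, and variables do not carry over. Pictures are saved under pics/ and viewed, and the job is handed in when it is done.

```bash
mkdir -p pics; ls
python3 - <<'E'
from station import arm, snapshot, camera_info
import cv2
for n in("scene","top","wrist"):
    cv2.imwrite(f"pics/{n}0.png",snapshot(n)); print(n,camera_info(n))
print(arm.read_tool_pos(),arm.read_eef_rot(),arm.read_time(),arm.read_opening())
E
```

```text
pics
scene {'fx': 484.4921650437126, 'fy': 484.4921650437126, 'cx': 263.90815025429663, 'cy': 190.68068981084315, 'dist_coeffs': array([-0.1920546,  0.       ,  0.       ,  0.       ,  0.       ]), 'R': array([[ 0.08281209,  0.99646807,  0.0139119 ],
       [ 0.74512505, -0.05264205, -0.66484394],
       [-0.66176341,  0.06542322, -0.74685272]]), 't': array([-0.04847551, -0.38790443,  1.1628605 ])}
top {'fx': 401.5598149665234, 'fy': 401.5598149665234, 'cx': 260.1350646792053, 'cy': 194.30082177057818, 'dist_coeffs': array([-0.04365376,  0.        ,  0.        ,  0.        ,  0.        ]), 'R': array([[-0.00419142, -0.99889597, -0.04678964],
       [-0.99398905,  0.00928054, -0.10908547],
       [ 0.10939927,  0.04605116, -0.99293056]]), 't': array([0.03276979, 0.58390769, 0.64900087])}
wrist {'fx': 309.08435369222695, 'fy': 309.08435369222695, 'cx': 259.18712789868243, 'cy': 187.4018979147054, 'dist_coeffs': array([-0.06224235,  0.        ,  0.        ,  0.        ,  0.        ]), 'T_tool_cam': array([[ 3.42642014e-04, -2.94976236e-01,  9.55504528e-01,
        -7.01237589e-02],
       [ 9.99999831e-01, -3.47844557e-04, -4.65981920e-04,
        -6.87329008e-05],
       [ 4.69820642e-04,  9.55504526e-01,  2.94976067e-01,
        -7.55036842e-02],
       [ 0.00000000e+00,  0.00000000e+00,  0.00000000e+00,
         1.00000000e+00]])}
[0.14414103 0.63336256 0.30298718] [ 0.07822471  0.70276632 -0.07965638  0.70260605] 0.15 1.0001263103983271
```

View pics/scene0.png

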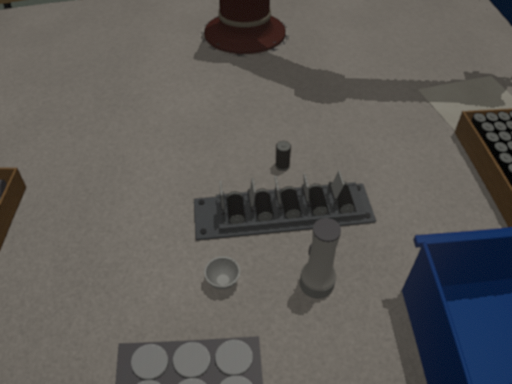

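View pics/top0.png

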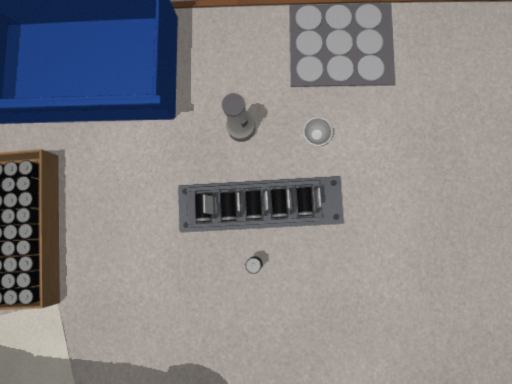

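View pics/wrist0.png

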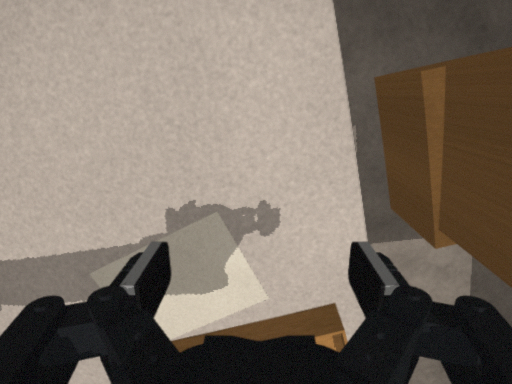

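The top view shows the tray at columns 180–343, rows 177–231. The longer bare land is at the right (world −y). The torch is near (238,120), the reflector near (318,132) and the spare cell near (254,265). I'll measure these next.

```bash
cat > h.py <<'E'
import numpy as np,cv2
from station import arm,snapshot,camera_info
def ray(n,uv,z):
    c=camera_info(n);K=np.array([[c['fx'],0,c['cx']],[0,c['fy'],c['cy']],[0,0,1]])
    p=cv2.undistortPoints(np.array(uv,float).reshape(-1,1,2),K,c['dist_coeffs']).reshape(-1,2)
    R=np.array(c['R']);t=np.array(c['t']);o=-R.T@t
    d=np.c_[p,np.ones(len(p))]@R
    return o+d*((z-o[2])/d[:,2])[:,None]
def proj(n,X):
    c=camera_info(n);K=np.array([[c['fx'],0,c['cx']],[0,c['fy'],c['cy']],[0,0,1]])
    return cv2.projectPoints(np.array(X,float).reshape(-1,1,3),cv2.Rodrigues(np.array(c['R']))[0],np.array(c['t'],float),K,c['dist_coeffs'])[0].reshape(-1,2)
E
python3 - <<'E'
from h import *
im=cv2.imread('pics/top0.png');g=cv2.cvtColor(im,cv2.COLOR_BGR2GRAY)
m=(g<88).astype(np.uint8)*255
m[:165]=0;m[245:]=0;m[:,:165]=0;m[:,360:]=0
m=cv2.morphologyEx(m,cv2.MORPH_CLOSE,np.ones((9,9)))
cs=cv2.findContours(m,0,2)[0];c=max(cs,key=cv2.contourArea)
r=cv2.minAreaRect(c);b=cv2.boxPoints(r);print(r,b.tolist())
P=ray('top',b,.006);print(P.round(4));print(np.linalg.norm(P-np.roll(P,1,0),axis=1))
v=cv2.resize(im[165:245,165:360],None,fx=4,fy=4,interpolation=cv2.INTER_CUBIC)
cv2.polylines(v,[np.int32((b-[165,165])*4)],True,(0,255,0),1)
s=cv2.imread('pics/scene0.png')[165:250,180:385]
v2=cv2.resize(s,(780,323),interpolation=cv2.INTER_CUBIC)
out=np.zeros((600,780,3),np.uint8)
v=cv2.resize(v,(680,279));out[:279,:680]=v;out[279:,:]=v2[:321];cv2.imwrite('pics/z1.png',cv2.convertScaleAbs(out,alpha=1.6))
for n,uv,z in(('torch',(240,126),0.01),('refl',(318,132),.028),('spare',(254,265),.05)):print(n,ray('top',[uv],z))
E
```

```text
((259.9308166503906, 202.70909118652344), (42.31432342529297, 156.1332550048828), 86.93350982666016) [[180.84417724609375, 185.75839233398438], [336.75384521484375, 177.40606689453125], [339.0174560546875, 219.6597900390625], [183.1077880859375, 228.01211547851562]]
[[ 0.6038  0.172   0.006 ]
 [ 0.6157 -0.1051  0.006 ]
 [ 0.5414 -0.1071  0.006 ]
 [ 0.5284  0.1666  0.006 ]]
[0.07556688 0.27728752 0.07435    0.27407713]
torch [[0.71029244 0.06553893 0.01      ]]
refl [[ 0.69217403 -0.0716686   0.028     ]]
spare [[0.46663528 0.03849459 0.05      ]]
```

View pics/z1.png

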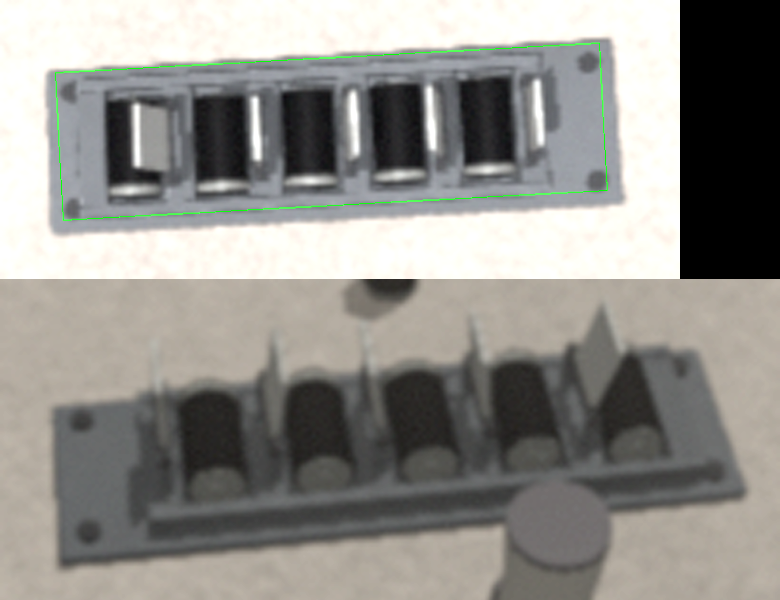

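The crop shows the clip 1 end at the right of the top view, with its longer land. All five clips stand, and clip 5 leans furthest over. The mask came out too small, so I'll raise the threshold.

Run:
```python
from h import *
im=cv2.imread('pics/top0.png');g=cv2.cvtColor(im,cv2.COLOR_BGR2GRAY)
print(g[200,170:190],g[200,330:350],g[170:190,220],g[220:238,220])
for th in(100,108,115,122):
    m=(cv2.GaussianBlur(g,(3,3),0)<th).astype(np.uint8)*255
    m[:165]=0;m[245:]=0;m[:,:165]=0;m[:,360:]=0
    m=cv2.morphologyEx(m,cv2.MORPH_CLOSE,np.ones((9,9)))
    c=max(cv2.findContours(m,0,2)[0],key=cv2.contourArea)
    r=cv2.minAreaRect(c);b=cv2.boxPoints(r)
    P=ray('top',b,.005);print(th,b.round(1).tolist(),P[:,:2].round(4).tolist(),np.linalg.norm(P-np.roll(P,1,0),axis=1))
    a=(P[0]+P[3])/2;e=(P[1]+P[2])/2;ad=a-e;y=ad/np.linalg.norm(ad);print(y,(a+e)/2,(a+e)/2+.01*y)
```

```text
[168 167 165 166 163 160 160 157 125 103 101 100 102 102 101 101  99  97
  96  96] [ 99  99 100 100 100 100 100 100 101 100 100 102 136 162 161 159 160 162
 164 165] [158 158 158 158 159 161 159 156 154 157 161 157 141  95  87  79  97  97
  93  66] [ 85  83  83  99 100  97  85  97  99 101 122 154 158 157 156 156 159 161]
100 [[179.6999969482422, 185.60000610351562], [338.70001220703125, 176.60000610351562], [341.29998779296875, 221.3000030517578], [182.3000030517578, 230.39999389648438]] [[0.6041, 0.1743], [0.6173, -0.1087], [0.5386, -0.1112], [0.5242, 0.1683]] [0.08011672 0.28335906 0.07881746 0.27988778]
[-0.04892935  0.99880224  0.        ] [0.57106007 0.03068492 0.005     ] [0.57057078 0.04067294 0.005     ]
108 [[178.10000610351562, 184.60000610351562], [339.70001220703125, 175.8000030517578], [342.20001220703125, 222.5], [180.60000610351562, 231.3000030517578]] [[0.606, 0.1773], [0.6187, -0.1104], [0.5364, -0.1128], [0.5226, 0.1712]] [0.08369874 0.28802326 0.0823073  0.2843426 ]
[-0.04634108  0.99892568  0.        ] [0.57093858 0.03133623 0.005     ] [0.57047517 0.04132548 0.005     ]
115 [[177.5, 184.60000610351562], [340.5, 175.60000610351562], [343.1000061035156, 222.6999969482422], [180.1999969482422, 231.6999969482422]] [[0.606, 0.1783], [0.619, -0.1118], [0.5362, -0.1142], [0.5219, 0.1721]] [0.08431877 0.29038498 0.08291072 0.2866463 ]
[-0.0473592   0.99887792  0.        ] [0.57077088 0.03107619 0.005     ] [0.57029729 0.04106497 0.005     ]
122 [[177.10000610351562, 184.60000610351562], [340.5, 175.5], [343.20001220703125, 222.8000030517578], [179.6999969482422, 231.8000030517578]] [[0.6061, 0.1791], [0.6192, -0.1119], [0.536, -0.1143], [0.5217, 0.1729]] [0.08472153 0.29129775 0.08330077 0.28752961]
[-0.04735998  0.99887789  0.        ] [0.57075655 0.03142787 0.005     ] [0.57028295 0.04141664 0.005     ]
```

```bash
cat >> h.py <<'E'
from scipy.spatial.transform import Rotation as Ro
O=np.array([.5703,.0414,0]);Y=np.array([-.0473,.99888,0]);Y/=np.linalg.norm(Y);X=np.array([Y[1],-Y[0],0])
def W(x,y,z):return O+x*X+y*Y+np.array([0,0,z])
def ori(s):
    tx=np.array([0,0,-1.]);ty=s*X;return Ro.from_matrix(np.c_[tx,ty,np.cross(tx,ty)]).as_quat()
E
python3 - <<'E'
from h import *
print(Ro.from_quat(arm.read_eef_rot()).as_matrix().round(2))
for s in(1,-1):
    for y in(-.14,.11):print(s,y,np.round(arm.ik(W(0,y,.1155),ori(s)),2) if arm.ik(W(0,y,.1155),ori(s)) is not None else None, arm.ik(W(0,y,.30),ori(s)) is not None)
for n in('scene','top'):
    im=cv2.imread(f'pics/{n}0.png');S=4
    pts=[W(x,y,.006) for x,y in((-.042,-.155),(.042,-.155),(.042,.135),(-.042,.135))]
    p=proj(n,pts);a=p.min(0)-15
    a=np.int32(a);b=np.int32(p.max(0)+15)
    S=780/(b[0]-a[0]);v=cv2.resize(im[a[1]:b[1],a[0]:b[0]],None,fx=S,fy=S,interpolation=cv2.INTER_CUBIC);v=cv2.convertScaleAbs(v,alpha=1.5)
    cv2.polylines(v,[np.int32((p-a+.5)*S)],True,(0,255,0),1)
    for k in range(5):
        q=proj(n,[W(-.015,-.108+.044*k,.036),W(.015,-.108+.044*k,.036)]);cv2.polylines(v,[np.int32((q-a+.5)*S)],False,(0,0,255),1)
    cv2.imwrite(f'pics/{n}chk.png',v)
E
```

```text
[[-0.    0.22  0.98]
 [-0.    0.98 -0.22]
 [-1.   -0.    0.  ]]
1 -0.14 [-0.02  0.77  0.25  1.8  -0.3   0.61  0.46] True
1 0.11 [-0.48  0.77  0.3   1.8  -0.36  0.62  0.08] True
-1 -0.14 [-0.46  1.07  1.13  1.81 -1.13  1.07 -1.97] True
-1 0.11 [-0.03  0.79 -0.44  1.79  0.51  0.68  2.43] True
```

View pics/scenechk.png

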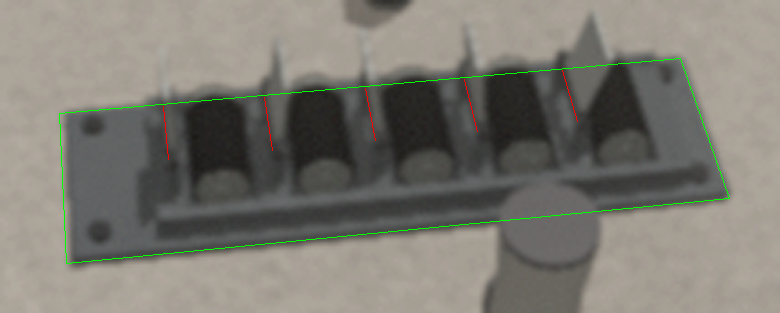

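View pics/topchk.png

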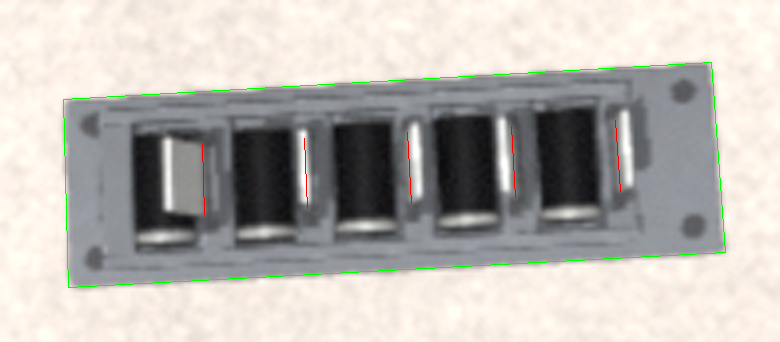

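The tray outline and hinge lines project correctly in both views: corners at (62,113) and (728,198) in the scene crop, (64,99) and (724,252) in the top crop. I'll close the fingers and approach.

Run:
```python
from h import *
arm.move_gripper(0.0); print(arm.read_time(),arm.read_opening())
arm.movep(W(0,-.142,.28),ori(1)); print(arm.read_time(),arm.read_tool_pos())
arm.line_to(W(0,-.142,.073+.0425),velocity=.15); print(arm.read_time(),arm.read_tool_pos(),W(0,-.142,.1155),arm.read_ft_force())
for n in('scene','top'):cv2.imwrite(f'pics/{n}1.png',snapshot(n)[120:290,130:390].repeat(3,0).repeat(3,1))
```

```text
0.9167 0.0005033047905349617
3.9083 [ 0.57735641 -0.09917303  0.2798829 ]
5.1583 [ 0.57760099 -0.10070829  0.11639651] [ 0.5770166  -0.10044106  0.1155    ] [-0.83616288 -0.20455246  0.45914358]
```

View pics/scene1.png

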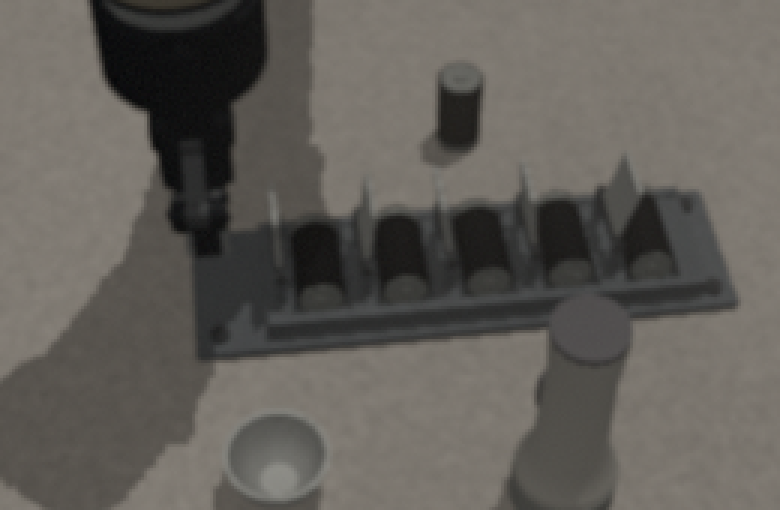

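View pics/top1.png

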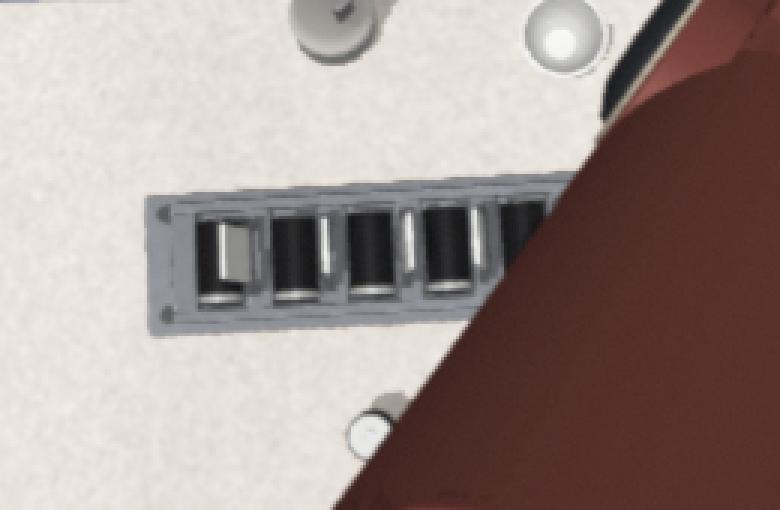

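The closed fingertips hang over the bare land (scene crop ~(207,243)) and the clips are untouched. Next I sweep over clip 1 and check.

```bash
cat >> h.py <<'E'
def sweep(y0,y1,z,v=.04,step=.011):
    n=max(1,int(round((y1-y0)/step)))
    for y in np.linspace(y0,y1,n+1)[1:]:
        arm.line_to(W(0,y,z),velocity=v)
        f=arm.read_ft_force();p=arm.read_tool_pos();print(round(y,3),np.round(f,1),round(p[2],4),round(arm.read_time(),2))
        if np.linalg.norm(f)>12: print('STOP');return False
    return True
E
python3 - <<'E'
from h import *
print(arm.read_tool_pos())
sweep(-.142,-.085,.1155,step=.019)
for n in('scene','top'):cv2.imwrite(f'pics/{n}2.png',snapshot(n)[120:290,130:390].repeat(3,0).repeat(3,1))
E
```

```text
[ 0.57758032 -0.10061753  0.11652308]
-0.123 [ 0.2 -0.5 -0.3] 0.1155 5.88
-0.104 [-0.2 -0.   0.2] 0.1154 6.51
-0.085 [-0.  -0.2  0.3] 0.1155 7.13
```

View pics/scene2.png

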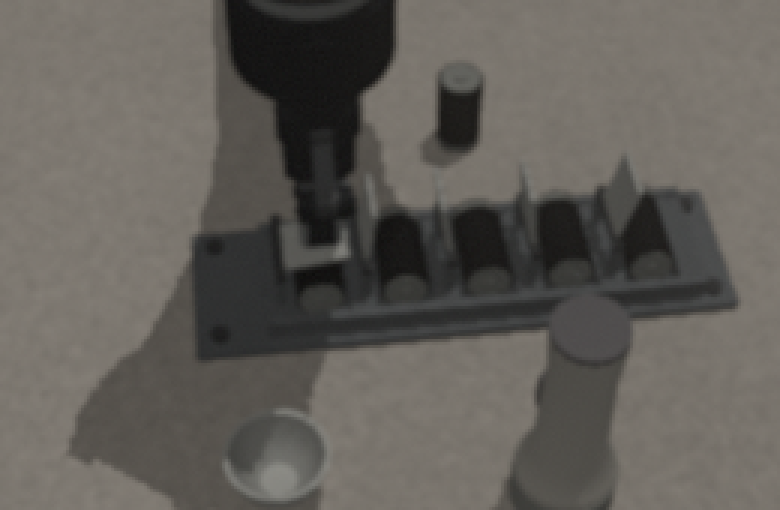

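Clip 1 (crop ~(315,245)) lies down under the fingertips and clip 2 still stands, with forces near zero. I'll continue along the row.

Run:
```python
from h import *
ok=True;ys=[-.085,-.041,.003,.047,.110]
for i in range(4):
    ok=ok and sweep(ys[i],ys[i+1],.1155,step=.022)
    if not ok:break
    cv2.imwrite(f'pics/s3_{i}.png',snapshot('scene')[120:290,130:390].repeat(3,0).repeat(3,1))
v=np.vstack([np.hstack([cv2.imread(f'pics/s3_{i+j}.png')[::2,::2] for j in (0,1)]) for i in (0,2)]);cv2.imwrite('pics/s3.png',v)
```

```text
-0.063 [-0.1 -0.   0.1] 0.1155 7.93
-0.041 [-0.2 -0.5 -1.1] 0.1155 8.63
-0.019 [ 0.3 -0.4  0.3] 0.1154 9.38
0.003 [ 0.4 -0.5 -0.2] 0.1155 10.08
0.025 [ 0.2 -0.5  0.4] 0.1154 10.83
0.047 [-0.3 -0.9 -0.5] 0.1155 11.53
0.068 [ 0.2  0.2 -0.4] 0.1154 12.26
0.089 [-0.9  0.7  0.8] 0.1154 12.93
0.11 [-0.2 -0.2 -0.1] 0.1155 13.61
```

View pics/s3.png

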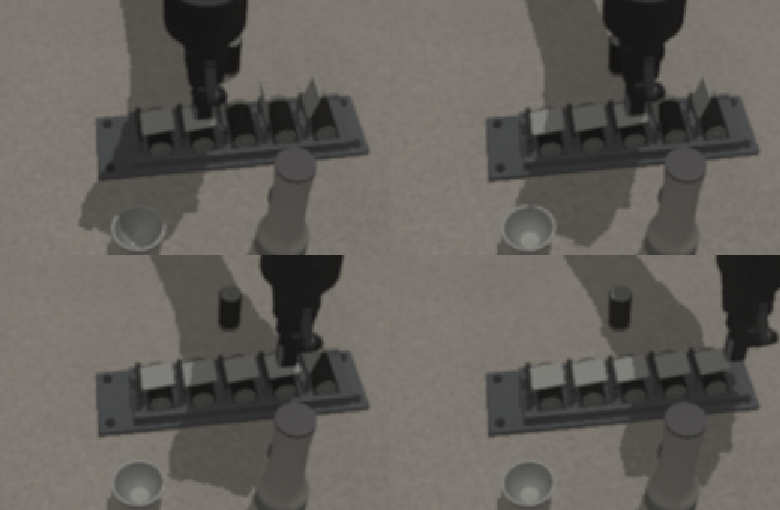

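The four frames show the clips going down one after another in order. In the last frame all five lie over their cells and the bystanders are undisturbed. I'll lift clear and measure the clip tilt.

Run:
```python
from h import *
arm.line_to(W(0,.112,.30),velocity=.15)
arm.movep(np.array([.25,.50,.30]),ori(1))
print(arm.read_time(),arm.read_tool_pos(),arm.read_ft_force())
for n in('scene','top'):
    im=snapshot(n);cv2.imwrite(f'pics/{n}4.png',im)
    p=proj(n,[W(x,y,.04) for x,y in((-.042,-.155),(.042,-.155),(.042,.135),(-.042,.135))])
    a=np.int32(p.min(0)-15);b=np.int32(p.max(0)+15)
    S=790/(b[0]-a[0]);v=cv2.resize(im[a[1]:b[1],a[0]:b[0]],None,fx=S,fy=S,interpolation=cv2.INTER_CUBIC);v=cv2.convertScaleAbs(v,alpha=1.5)
    for k in range(5):
        for th,c in((0,(0,255,0)),(.25,(0,0,255))):
            e=[W(s*.015,-.108+.044*k+.036*np.cos(th)-.0015*np.sin(th),.036+.036*np.sin(th)+.0015*np.cos(th)) for s in(-1,1)]
            q=proj(n,e);cv2.polylines(v,[np.int32((q-a+.5)*S)],False,c,1)
    cv2.imwrite(f'pics/{n}4z.png',v)
```

```text
16.75 [0.25159803 0.49908073 0.30023961] [-0.38220751 -0.0478775  -0.10529469]
```

View pics/scene4z.png

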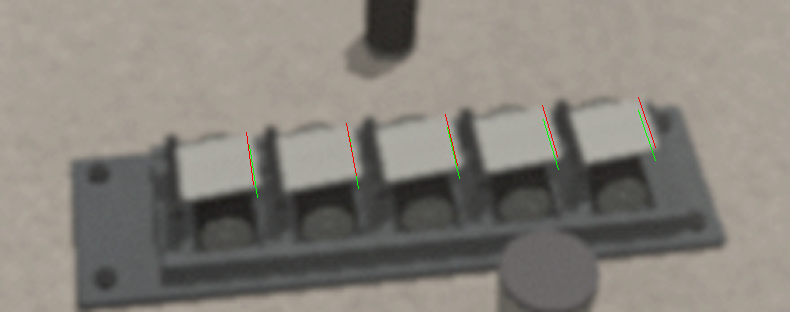

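View pics/top4z.png

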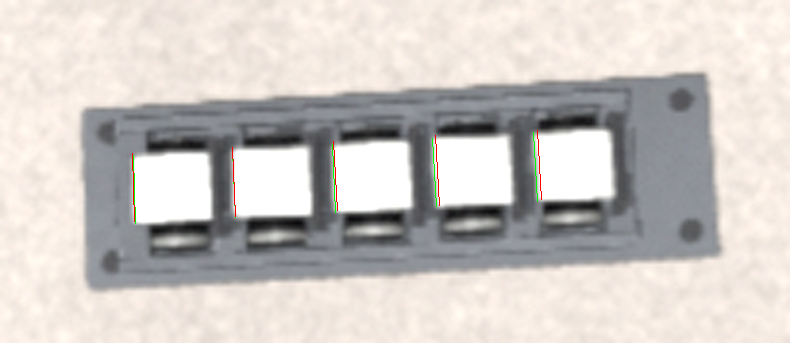

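View pics/top4.png

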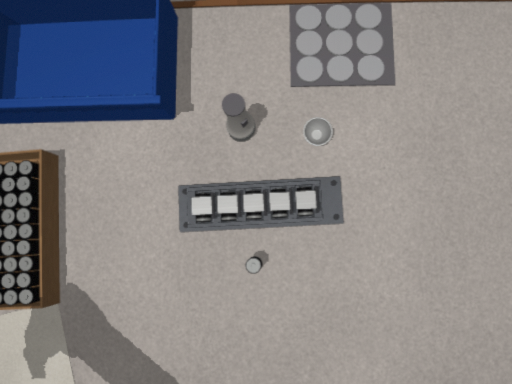

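All clips are down. The free edges fall between the 0 rad (green) and 0.25 rad (red) marks, but that margin is hard to judge by eye. I'll measure the corners from the saved picture.

Run:
```python
from h import *
im=cv2.imread('pics/scene4.png');g=cv2.cvtColor(im,cv2.COLOR_BGR2GRAY)
S=6
G=cv2.resize(g,None,fx=S,fy=S,interpolation=cv2.INTER_CUBIC)
# near-side edge (tray +x) row profile at hinge side vs free side
for k in range(5):
    q=proj('scene',[W(0,-.108+.044*k+.018,.0385)])[0]
    base=g[int(q[1]),int(q[0])]
    res=[]
    # at points along the clip near the free end compute row of near-side edge (x=+15mm)
    for s in(.006,.012,.018,.024,.030,.033):
        a,b=proj('scene',[W(.005,-.108+.044*k+s,.0375+.003*s/.036),W(.028,-.108+.044*k+s,.0375)])
        t=np.linspace(0,1,200);pp=(a+(b-a)*t[:,None]).astype(np.float32)
        pr=cv2.remap(g.astype(np.float32),pp[:,0].reshape(1,-1),pp[:,1].reshape(1,-1),cv2.INTER_LINEAR)[0]
        i=np.argmin(np.gradient(cv2.GaussianBlur(pr.reshape(1,-1),(31,1),6)[0]))
        # height of the point with tray x=+15 mm on that pixel's row
        zs=np.linspace(.025,.055,301);r=proj('scene',[W(.015,-.108+.044*k+s,z) for z in zs])[:,1]
        res.append(zs[np.argmin(abs(r-pp[i,1]))]*1000)
    f=np.polyfit([6,12,18,24,30,33],res,1)
    print(k+1,base,np.round(res,1),'slope angle',round(float(np.arctan(f[0])),3))
```

```text
1 112 [39.7 40.2 40.8 41.7 43.1 43.1] slope angle 0.136
2 112 [39.8 39.7 41.1 42.3 43.1 43.7] slope angle 0.157
3 111 [39.4 40.4 41.5 41.6 43.  44.2] slope angle 0.16
4 113 [39.8 39.7 40.9 42.2 43.7 43.7] slope angle 0.167
5 114 [39.1 40.2 41.5 41.6 43.5 44.6] slope angle 0.188
```

The tilt is about 0.14–0.19 rad. That is inside 0.25, but one more light pass 1.7 mm lower would widen the margin, and there's time for it.

Run:
```python
from h import *
arm.movep(W(0,-.142,.25),ori(1))
arm.line_to(W(0,-.142,.1138),velocity=.15);arm.pause(.2);print(arm.read_tool_pos(),arm.read_time())
ok=sweep(-.142,.110,.1138,v=.045,step=.028)
if ok:
    arm.line_to(W(0,.112,.30),velocity=.15)
    arm.movep(np.array([.25,.50,.30]),ori(1))
print(arm.read_time(),arm.read_tool_pos(),arm.read_ft_force())
for n in('scene','top'):cv2.imwrite(f'pics/{n}5.png',snapshot(n))
v=np.hstack([cv2.imread(f'pics/{n}5.png')[80:300,120:380] for n in('scene','top')]);cv2.imwrite('pics/f5.png',cv2.resize(v,None,fx=1.5,fy=1.5))
```

```text
[ 0.57746132 -0.100527    0.11469617] 20.5417
-0.114 [ 0.5 -0.3  0.4] 0.1139 21.32
-0.086 [0.1 0.3 0. ] 0.1139 22.09
-0.058 [ 1.1 -0.1 -0.3] 0.1139 22.87
-0.03 [ 0.4 -0.6  0.6] 0.1138 23.64
-0.002 [-1.  -1.   0.4] 0.1139 24.42
0.026 [ 0.4 -0.3  0.7] 0.1139 25.19
0.054 [ 0.3  0.2 -0.2] 0.1138 25.97
0.082 [ 0.1  0.4 -0.2] 0.1138 26.74
0.11 [0.2 0.3 1.2] 0.1138 27.52
30.6167 [0.25148384 0.49905208 0.30029061] [-0.24364342  0.36208917  0.28710858]
```

View pics/f5.png

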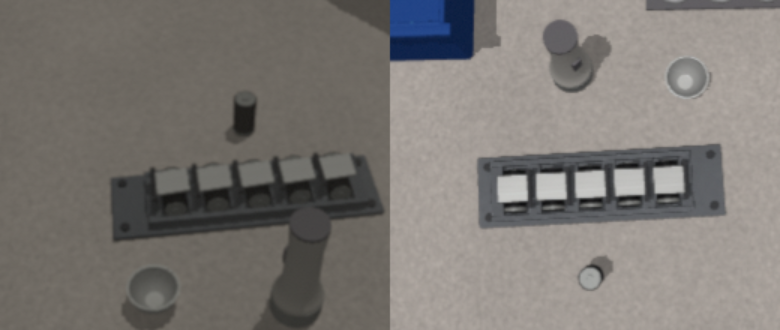

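The picture shows all five clips flat over their cells, in the scene half from (172,182) to (337,166). The torch, reflector and spare cell are where they started, and the hand is clear. I'm handing in.

```bash
python3 -c "
from station import ticket;print(ticket.finish_job())"
```

```text
the job is handed in; nothing more can be done
None
```

I closed all five clips in order, running the shut fingertips along the row from the clip 1 end, and handed the job in at about 31 s of the 48 s limit. No verdict is reported.

- **Sweeps:** The first pass was with the tips about 42.5 mm above the bench. Pictures taken along the way show each clip down while the next one still stood. It left the clips tilted about 0.14–0.19 rad, measured from the scene camera. I made a second light pass at about 41 mm to widen the margin to the 0.25 rad limit.
- **Force:** The wrist force read between moves stayed within about 2 N.
- **Final check:** The last pictures show all five clips down over their cells, and the cells, torch, spare cell and reflector look undisturbed. The hand is well clear. I did not re-measure the tilt after the second pass; from the tip height it should be about 0.1 rad.

No check failed. The first-pass tilts came out a little above the 0.14 rad I expected from the tip height, which is within what the image resolution allows.

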